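Hold a specimen stem in the side-view photo stand

ROBOT

A 6-joint arm with a two-finger parallel gripper is mounted at the origin on the work surface. World frame = base frame: x ahead of the robot, y to its left, z up, the work surface at z = 0. Lengths are in m, angles in rad, forces in N, time in s.
With the tool pointing down it reaches from about 0.35 to 0.975 m from the base axis. Payload 4.9 kg.
Tool frame: the origin (TCP) lies on the front face of the gripper's body, between the roots of the fingers; the fingertips stand ctrl.tip_extent ahead of it and the grasp point (between the pads) lies 54 mm ahead of it (ctrl.tip_extent is the distance from the TCP to the fingertips, in m); z points along the fingers, y is the line along which they close (so a half turn about z gives the same grasp; the last joint's range is limited). The gripper opens to 85 mm and grips with 20 to 120 N. Pads are 22 mm wide; open, the fingers measure 114 mm over their backs; the gripper's body (76 mm by 85 mm) begins 54 mm behind the grasp point. The pads swing forward as they close: fully open they stand 13 mm farther back than shut.
Start: joints at [1.184, 0.053, 1.613, -0, 1.476, -0.119], TCP at [0.165, 0.603, 0.304] pointing down, gripper open.
Joint ranges: [-3.01, 3.01], [-1.01, 2.22], [0.06, 2.58], [-1.02, 4.17], [0.09, 2.62], [-3.14, 3.14]. Speed limits (rad/s): [2.57, 2.57, 3.14, 3.14, 3.14, 3.14].

INTERFACE

Orientations are given as a rotation vector (axis times angle).
In Python, from station import ctrl gives the robot as it stands.
- The arm moves only by the tool apply_moves, never from a script. Its argument "rows" is one flat list of numbers, 6 for each row, row after row: the shift along the tool's x, y, z normalised to -1 to 1, where 1 is 0.6 m, then the turn, a rotation vector about the tool's x, y, z normalised to -1 to 1, where 1 is 90 degrees. A call has 1 to 20 rows; each row is the pose to reach, as a shift and turn from the pose commanded when the call began, along the tool's axes at that moment; what a row does not reach only later rows make up. A row lasts 1/10 s, in which the tool goes at most 50 mm and 8.59 degrees, less where a joint would pass 70% of its speed; a pose out of reach is approached as far as the arm can. A call with a number of a shift or a turn outside -1 to 1 is refused whole. A call with a gripper value outside its range is refused whole. "grip" is the opening, from 0 (shut) to 1 (fully open), set as the call begins (left out, the last holds). The fingers move at their own pace and stop on an object; "grip_force" is the grip in N (left out, the last holds). Time passes only in rows, so rows that repeat a pose let the fingers close. It gives the time, the measured TCP pose, the force, the opening and the grip force at its end, in the units of the state.
- ctrl.get_obs(): the state, without advancing time (a new reading comes with each control period).
- ctrl.get_image(name): name is "scene" or "top" or "wrist"; returns (picture, depth): 480x640x3 uint8, blue, green, red; 480x640 float32, m along the optical axis (not along the pixel's ray), 0 where there is no reading.
- ctrl.camera_model(name): a dict with "mtx" (3x3 intrinsics, pixels), "R" (3x3) and "t" (3): a world point X has camera coordinates R X + t; the wrist camera has in their place "tool_from_camera" (4x4, takes a point from camera to tool coordinates, whose origin is the TCP and whose axes are the flange's). Camera axes: x right, y down, z forward; pixel columns grow to the right and rows downward; lengths in m; the calibration is good to about 2 mm. A picture is of the moment at which its call begins: read the wrist's pose just before it. camera_model takes no time and is no camera call.
- ctrl.finish_job(): hands the job in; it is judged then, once.
The state is a dict: "t": time; "q": joint angles; "dq": joint speeds; "effort": joint torques, N m; "tool_pos": TCP position; "tool_rot": TCP orientation; "contact_force": force on the tool from outside, world axes, zero at the start; "wrist_torque": the same for the moment, N m; "opening": finger opening in m; "grip_force": force on a finger pad.
Only numpy, scipy, OpenCV 4.12 (cv2) and the standard library are available. Lean on these libraries where they do the work, as an engineer would, in place of code of your own. Each camera call takes 0.05 s, during which the arm holds its last target. There are 200 camera calls.

TASK

Pluck the red-headed specimen stem out of the pocket tray and lower it, amber end first, through the round guide hole of the photo stand without the stem ever touching the stand. Finish while still holding it there, upright, still and centred in the hole, with its amber end level with the middle of the camera lens under the plate, ready for the picture. Leave the other two stems, the jar and the dish where they are.

Things in the scene. Friction and masses are not known exactly. Their poses are not given: they have to be found in the camera images.
- stem_red: loose stem to use, about 40 g, upright: aluminium rod 10 mm in diameter, 80 mm long, its lowest 15 mm amber resin (the specimen), on top a red square head 16 x 16 mm, 26 mm tall (80 to 106 mm above the foot), to grip. Origin: centre of the foot; z up the rod, x and y square to the head's flats. At the start its lowest 30 mm stand in a tray pocket, the foot 10 mm above the table
- stem_red_specimen (a point): middle of the amber end of the red-headed stem, on its axis, 7.5 mm above its foot
- stem_red_neck (a point): point on the axis of the red-headed stem's rod, 47.5 mm above its foot
- stem_red_head (a point): centre of the red head, on the stem's axis, 93 mm above its foot
- stem_blue: an identical stem with a blue head, standing in another pocket; stays there. Origin at its foot
- stem_yellow: an identical stem with a yellow head, standing in another pocket; stays there. Origin at its foot
- tray: grey pocket tray, fixed to the bench, 70 mm (x) by 210 mm (y) and 40 mm high, origin at the centre of its underside, z up; three round pockets 12 mm wide and 30 mm deep in a row along its y axis, at y = -65, 0 and +65 mm, one stem in each (which is where varies)
- stand: photo stand, fixed: black base plate 120 x 120 x 12 mm, four pillars, on them a white guide plate 120 x 120 x 14 mm, its top 90 mm above the table, with a vertical through hole 24 mm in diameter in its middle. On its -x side a white camera housing, 74 mm high, reaching 150 mm from the hole's axis, its black lens pointing along +x at that axis. Origin: on the table under the hole, z up
- stand_bore (a point): centre of the guide hole's upper mouth, at the guide plate's top face, 90 mm above the table
- stand_focus (a point): point where the lens axis (42 mm wide lens, its face 40 mm away) meets the axis of the guide hole, 50 mm above the table and 40 mm below the guide plate's top: where the middle of the amber end is to be held. The point's z axis is up
- jar: closed specimen jar, 56 mm wide and 85 mm high, loose on the bench; stays. Origin at its underside
- dish: shallow glass dish, 90 mm wide and 16 mm high, loose on the bench; stays. Origin at its underside

How it is judged:
By the outcome, as a careful person would: the job done as asked, in the order asked, and still so for the second after the job is handed in, while the arm keeps its last pose, push and grip.
It also fails if it takes over 53 s, if anything falls off the work surface, if the arm or the gripper's body presses on something with over 40 N, if the wrist force passes 120 N, or if a joint passes its speed limit or range.

## Working session

There is one attempt and no reset: what is moved stays moved. The work goes in short steps, Python scripts to look and compute and a tool call to move; the robot and the scene stay as the last step left them, time stands still between calls to the robot, and variables do not carry over. Pictures are saved under pics/ and viewed, at most 14 in all, crops included, and the job is handed in when it is done.

Besides the shell and the picture viewer there is one more tool, called after "Emit:" as name(argument=value, ...), one argument or row to a line, values as JSON. apply_moves: Moves the arm, as the interface text tells. Its arguments: {"type":"object","properties":{"rows":{"type":"array","items":{"type":"number"}},"grip":{"type":"number"},"grip_force":{"type":"number"}},"required":["rows"]}

```bash
ls; mkdir -p pics
python3 - <<'E'
from station import ctrl
import cv2,numpy as np
o=ctrl.get_obs();print(o,ctrl.tip_extent)
for n in("scene","top"):
    p,d=ctrl.get_image(n);cv2.imwrite(f"pics/{n}0.png",p);np.savez(f"{n}0.npz",p=p,d=d);print(n,ctrl.camera_model(n))
print(ctrl.camera_model("wrist"))
E
```

```text
pics
{'t': 0.0, 'q': array([ 1.18396869e+00,  5.33260284e-02,  1.61431699e+00,  1.35921343e-05,
        1.47599543e+00, -1.18987458e-01]), 'dq': array([ 2.07028183e-03, -8.07850287e-05,  1.34215256e-03, -1.29748359e-03,
       -6.57526489e-05, -2.74394577e-04]), 'effort': array([ 2.06234348e-03, -3.93664062e+01, -3.70186579e+01,  6.02891100e-05,
        6.72527152e-03, -1.26385405e-05]), 'tool_pos': array([0.16521134, 0.6022673 , 0.30266825]), 'tool_rot': array([-4.19397630e-01, -3.11294105e+00,  3.10547584e-03]), 'contact_force': array([ 0.19542038, -1.10724101,  0.3518102 ]), 'wrist_torque': array([-0.03888614,  0.00208164,  0.0336175 ]), 'grip_force': 0.0, 'opening': 0.08504456139776968} 0.0726
scene {'mtx': array([[538.30392828,   0.        , 323.51723351],
       [  0.        , 538.30392828, 233.51961605],
       [  0.        ,   0.        ,   1.        ]]), 'R': array([[ 0.74394466,  0.66807516, -0.01489721],
       [ 0.47027845, -0.53926304, -0.69859398],
       [-0.47474681,  0.51270942, -0.71536321]]), 't': array([-0.46733793, -0.22389417,  1.23408467])}
top {'mtx': array([[
[... 175 characters left out ...]
.99998193, -0.00542313],
       [-0.99638768, -0.00212441, -0.0848945 ],
       [ 0.08488145,  0.00562377, -0.99637519]]), 't': array([-0.02513984,  0.65129662,  0.92011613])}
{'mtx': array([[377.35537652,   0.        , 321.60647733],
       [  0.        , 377.35537652, 236.9899435 ],
       [  0.        ,   0.        ,   1.        ]]), 'tool_from_camera': array([[ 3.06377179e-04, -9.45870476e-01, -3.24544218e-01,
         8.42867211e-02],
       [ 9.99999933e-01,  3.54175130e-04, -8.82056690e-05,
         1.76694507e-04],
       [ 1.98376629e-04, -3.24544170e-01,  9.45870521e-01,
        -7.02546065e-02],
       [ 0.00000000e+00,  0.00000000e+00,  0.00000000e+00,
         1.00000000e+00]])}
```

View pics/top0.png

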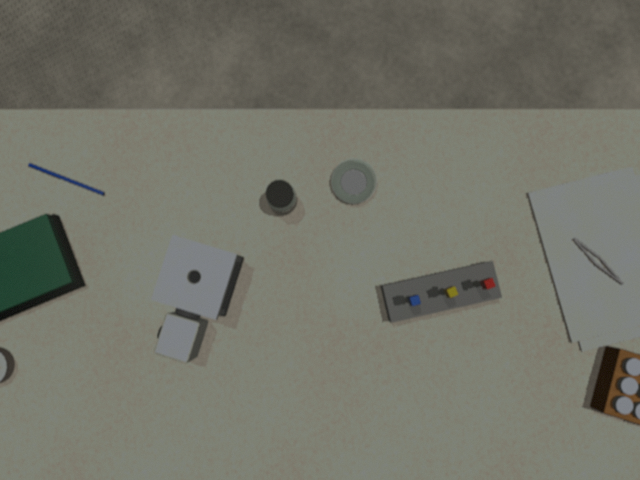

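View pics/scene0.png

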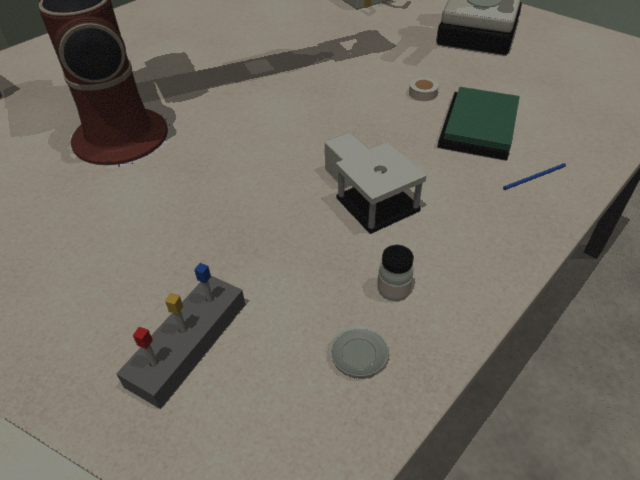

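```bash
cat > h.py <<'E'
from station import ctrl
import cv2,numpy as np
from scipy.spatial.transform import Rotation as Ro
def ray(n,u,v,obs=None):
    m=ctrl.camera_model(n);d=np.linalg.inv(m["mtx"])@[u,v,1]
    if n=="wrist":
        T=m["tool_from_camera"];W=Ro.from_rotvec(obs["tool_rot"]).as_matrix()
        return W@T[:3,3]+obs["tool_pos"],W@T[:3,:3]@d
    return -m["R"].T@m["t"],m["R"].T@d
def onz(n,u,v,z,obs=None):
    c,d=ray(n,u,v,obs);return c+d*(z-c[2])/d[2]
def tri(obsv):
    A=np.zeros((3,3));b=np.zeros(3)
    for c,d in obsv:
        d=d/np.linalg.norm(d);P=np.eye(3)-np.outer(d,d);A+=P;b+=P@c
    return np.linalg.solve(A,b)
E
python3 - <<'E'
from h import *
p=np.load("top0.npz")["p"];d=np.load("top0.npz")["d"]
hsv=cv2.cvtColor(p,cv2.COLOR_BGR2HSV)
for n,lo,hi,xr in(("red",0,8,(370,520)),("yel",15,35,(370,520)),("blue",100,125,(370,520))):
    m=(hsv[...,0]>=lo)&(hsv[...,0]<=hi)&(hsv[...,1]>120);m[:,:xr[0]]=0;m[:,xr[1]:]=0
    m[:200]=0;m[350:]=0
    v,u=np.nonzero(m);print(n,len(u),u.mean(),v.mean(),onz("top",u.mean(),v.mean(),.114), onz("top",u.mean(),v.mean(),.114+0)[:2], np.median(d[m]))
g=p.max(2)
m=((g<90)).astype(np.uint8);
n,l,s,c=cv2.connectedComponentsWithStats(m[255:300,180:212])
print(s,c+[180,255])
for k in range(1,n):print(onz("top",c[k][0]+180,c[k][1]+255,.09))
for a,b in((150,225,),(370,255)):
    cv2.imwrite(f"pics/c{a}.png",cv2.resize(p[b:b+(150 if a==150 else 75),a:a+(110 if a==150 else 140)],None,fx=5 if a==370 else 4,fy=5 if a==370 else 4,interpolation=cv2.INTER_CUBIC))
E
```

```text
red 100 488.44 283.19 [ 0.57777509 -0.30811215  0.114     ] [ 0.57777509 -0.30811215] 0.8521391
yel 97 451.29896907216494 291.62886597938143 [ 0.56331911 -0.24475885  0.114     ] [ 0.56331911 -0.24475885] 0.85176176
blue 79 414.45569620253167 299.9113924050633 [ 0.54915777 -0.18204295  0.114     ] [ 0.54915777 -0.18204295] 0.850886
[[   0    0   32   45 1302]
 [   8   15   13   14  138]] [[195.6797235  277.06221198]
 [193.80434783 276.41304348]]
[0.58851176 0.20017575 0.09      ]
```

```bash
cat >> h.py <<'E'
def down(yaw_y): # tool down, y axis at yaw_y
    y=np.array([np.cos(yaw_y),np.sin(yaw_y),0]);z=np.array([0,0,-1.]);return np.c_[np.cross(y,z),y,z]
def rel(pos,Rt,o=None):
    o=o or ctrl.get_obs();W=Ro.from_rotvec(o["tool_rot"]).as_matrix()
    print("row",np.round(np.r_[W.T@(np.array(pos)-o["tool_pos"])/.6,Ro.from_matrix(W.T@Rt).as_rotvec()/(np.pi/2)],4))
E
python3 - <<'E'
from h import *
rel([.578,-.308,.28],down(np.radians(12.8)))
E
```

```text
row [-1.0649e+00 -1.2810e+00  4.0100e-02 -1.2000e-03  5.0000e-04  6.8730e-01]
```

View pics/c370.png

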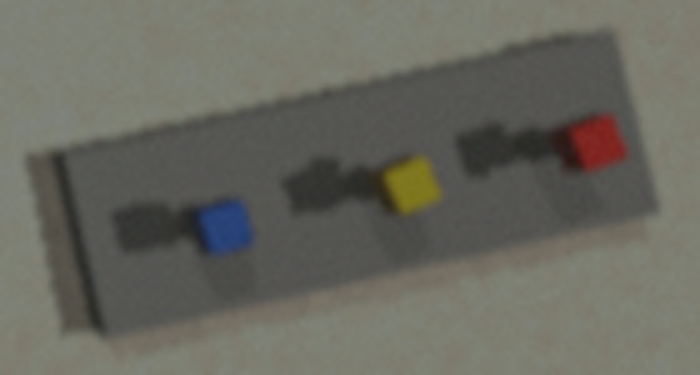

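The enlarged crop shows the three heads on the tray (red at about (597,142) in the crop), each turned slightly differently. I'll measure red's yaw with the wrist camera.

Emit:
apply_moves(
  rows=[-0.8,-0.96,0.03,0,0,0.6873,-0.8,-0.96,0.03,0,0,0.6873,-0.8,-0.96,0.03,0,0,0.6873,-0.8,-0.96,0.03,0,0,0.6873,-0.8,-0.96,0.03,0,0,0.6873,-0.8,-0.96,0.03,0,0,0.6873,-0.8,-0.96,0.03,0,0,0.6873,-0.8,-0.96,0.03,0,0,0.6873,-0.8,-0.96,0.03,0,0,0.6873,-0.8,-0.96,0.03,0,0,0.6873,-0.8,-0.96,0.03,0,0,0.6873,-0.8,-0.96,0.03,0,0,0.6873,-0.8,-0.96,0.03,0,0,0.6873,-0.8,-0.96,0.03,0,0,0.6873,-0.8,-0.96,0.03,0,0,0.6873,-0.8,-0.96,0.03,0,0,0.6873,-0.8,-0.96,0.03,0,0,0.6873,-0.8,-0.96,0.03,0,0,0.6873],
)

```text
t: 1.9
tool_pos: [0.4754, -0.0791, 0.2855]
tool_rot: [-1.959, -2.455, 0.0]
contact_force: [-0.5, 0.2, 0.1]
opening: 0.0852
grip_force: 0.0
```

Run:
```python
from h import *
print(ctrl.get_obs()["q"],ctrl.get_obs()["t"])
rel([.578,-.308,.26],down(np.radians(12.8)))
```

```text
[-3.19519255e-01 -2.88535249e-01  1.95643991e+00  3.29698202e-04
  1.47462796e+00 -5.43543074e-01] 1.9
row [-4.10e-01  8.19e-02  4.21e-02 -4.00e-04 -5.00e-04  4.00e-04]
```

Emit:
apply_moves(
  rows=[-0.41,0.082,0.042,0,0,0,-0.41,0.082,0.042,0,0,0,-0.41,0.082,0.042,0,0,0,-0.41,0.082,0.042,0,0,0,-0.41,0.082,0.042,0,0,0,-0.41,0.082,0.042,0,0,0,-0.41,0.082,0.042,0,0,0,-0.41,0.082,0.042,0,0,0,-0.41,0.082,0.042,0,0,0],
)

```text
t: 2.8
tool_pos: [0.5784, -0.3069, 0.2617]
tool_rot: [1.957, 2.456, 0.0]
contact_force: [-0.3, 0.6, -0.3]
opening: 0.0852
grip_force: 0.0
```

Run:
```python
from h import *
o=ctrl.get_obs();p,d=ctrl.get_image("wrist");cv2.imwrite("pics/w1.png",p)
print(o["tool_pos"],o["tool_rot"],np.abs(o["dq"]).max())
hsv=cv2.cvtColor(p,cv2.COLOR_BGR2HSV)
m=(((hsv[...,0]<=8)|(hsv[...,0]>172))&(hsv[...,1]>120)).astype(np.uint8)
n,l,s,c=cv2.connectedComponentsWithStats(m);k=1+s[1:,4].argmax();print(s[k],c[k])
q=l==k;print("depth",np.percentile(d[q],[2,25,50,75,98]))
x,y,w,h=s[k][:4];a=max(0,y-20);b=max(0,x-20)
cv2.imwrite("pics/w1c.png",cv2.resize(p[a:a+h+40,b:b+w+40],None,fx=6,fy=6));print(a,b)
# points on head top
v,u=np.nonzero(q);P=np.array([sum((r[0],r[1]*d[i,j])) if 0 else ray("wrist",j,i,o)[0]+ray("wrist",j,i,o)[1]*d[i,j] for i,j in zip(v,u)])
print(np.percentile(P[:,2],[5,50,95]));t=P[P[:,2]>.110]
r=cv2.minAreaRect((t[:,:2]*1000).astype(np.float32));print(len(t),r,t.mean(0))
```

```text
[ 0.57838118 -0.30688107  0.26168602] [1.95666999e+00 2.45649644e+00 3.85072981e-04] 0.0057679442346192334
[304 228  29  37 902] [317.87804878 246.11308204]
depth [0.22853781 0.23032057 0.2319774  0.23442069 0.24937644]
208 284
[0.09643375 0.11571086 0.11703467]
692 ((564.6370849609375, -271.14642333984375), (16.505950927734375, 91.36360931396484), 17.29755973815918) [ 0.57544979 -0.30566896  0.11666755]
```

View pics/w1.png

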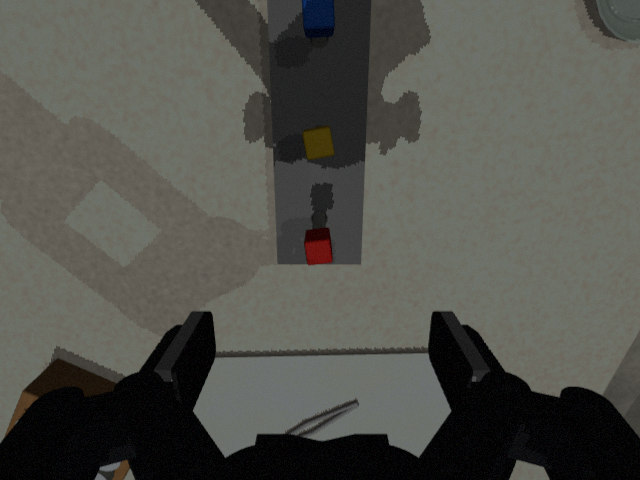

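```bash
cat >> h.py <<'E'
def redtop(ztop,name="wrist",save=None):
    o=ctrl.get_obs();p,d=ctrl.get_image(name)
    hsv=cv2.cvtColor(p,cv2.COLOR_BGR2HSV)
    m=(((hsv[...,0]<=8)|(hsv[...,0]>172))&(hsv[...,1]>120)&(hsv[...,2]>40)).astype(np.uint8)
    n,l,s,c=cv2.connectedComponentsWithStats(m);k=1+s[1:,4].argmax()
    v,u=np.nonzero(l==k)
    c0,_=ray(name,0,0,o)
    D=np.array([ray(name,a,b,o)[1] for a,b in zip(u,v)])
    P=c0+D*d[v,u][:,None]
    t=np.abs(P[:,2]-ztop)<.006
    Q=c0+D*((ztop-c0[2])/D[:,2])[:,None]
    mm=np.zeros(p.shape[:2],np.uint8);mm[v[t],u[t]]=1
    cs,_=cv2.findContours(mm,cv2.RETR_EXTERNAL,cv2.CHAIN_APPROX_NONE);cs=max(cs,key=cv2.contourArea)[:,0]
    W=np.array([onz(name,a,b,ztop,o)[:2] for a,b in cs])
    r=cv2.minAreaRect((W*1000).astype(np.float32))
    if save:cv2.imwrite(save,p)
    print("top z",np.median(P[t,2]),"n",t.sum(),"centroid",Q[t].mean(0)[:2],"rect",r)
    return o,p,d
E
python3 - <<'E'
from h import *
redtop(.116)
E
```

```text
top z 0.11613569387217354 n 615 centroid [ 0.57579863 -0.30669016] rect ((575.8380126953125, -306.8142395019531), (15.890545845031738, 15.703359603881836), 20.60114288330078)
```

Run:
```python
import cv2
p=cv2.imread("pics/w1.png")[215:275,285:355];cv2.imwrite("pics/w1c.png",cv2.resize(p,None,fx=8,fy=8,interpolation=cv2.INTER_CUBIC))
```

```text
(no output)
```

View pics/w1c.png

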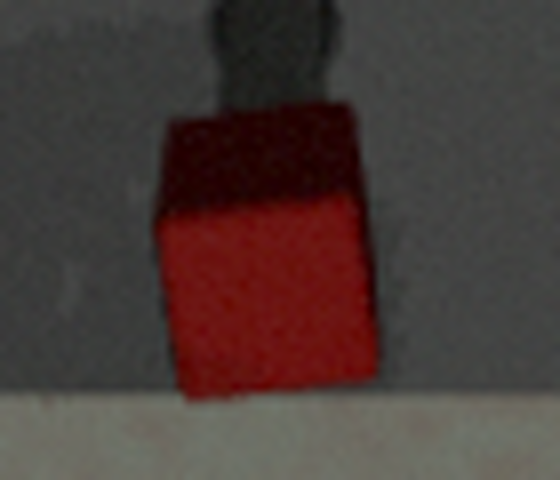

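The crop shows the top face with corners (160,215), (355,197), (378,380) and (187,398), so it's turned about 6–7° from the tool. I'll align at lower height and measure again.

Run:
```python
from h import *
rel([.5758,-.3067,.205],down(np.radians(19.5)))
```

```text
row [ 0.002  -0.004   0.0944  0.0005  0.0006 -0.0734]
```

Emit:
apply_moves(
  rows=[0.002,-0.004,0.05,0,0,-0.0734,0.002,-0.004,0.0944,0,0,-0.0734,0.002,-0.004,0.0944,0,0,-0.0734,0.002,-0.004,0.0944,0,0,-0.0734,0.002,-0.004,0.0944,0,0,-0.0734],
)

```text
t: 3.4
tool_pos: [0.5766, -0.3084, 0.2064]
tool_rot: [1.813, 2.562, 0.0]
contact_force: [-0.1, -0.1, 0.5]
opening: 0.0859
grip_force: 0.0
```

Run:
```python
from h import *
o,p,d=redtop(.116,save="pics/w2.png");print(o["tool_pos"])
for r in range(2): o,_,_=redtop(.116)
rel([o["tool_pos"][0],o["tool_pos"][1],.157],down(np.radians(19.5)))
```

```text
top z 0.11606260040661887 n 1038 centroid [ 0.5755085  -0.30622209] rect ((575.2640380859375, -305.4871826171875), (15.712030410766602, 17.822864532470703), 19.3769474029541)
[ 0.57655985 -0.30835966  0.20643142]
top z 0.1161254770117908 n 1021 centroid [ 0.57543802 -0.30645558] rect ((575.39306640625, -306.2717590332031), (15.603686332702637, 17.313459396362305), 22.809844970703125)
top z 0.11603515209761019 n 1052 centroid [ 0.57559909 -0.30630883] rect ((575.2733154296875, -305.83837890625), (15.626415252685547, 17.925655364990234), 20.23979377746582)
row [ 0.0001  0.      0.0819  0.0012  0.0017 -0.001 ]
```

View pics/w2.png

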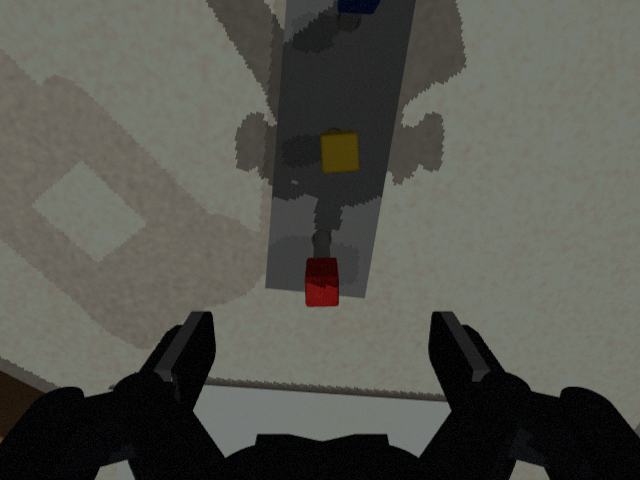

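The wrist view shows the red head at (322,283), square to the tool and centred between the pads (mid-column 322). Next I descend and grip.

Emit:
apply_moves(
  rows=[0.0035,0,0.03,0,0,0,0.0035,0,0.06,0,0,0,0.0035,0,0.082,0,0,0,0.0035,0,0.082,0,0,0,0.0035,0,0.082,0,0,0],
  grip=0.5,
)

```text
t: 4.05
tool_pos: [0.5746, -0.3059, 0.1535]
tool_rot: [-1.814, -2.562, 0.0]
contact_force: [-0.5, -0.5, -0.0]
opening: 0.0426
grip_force: 0.0
```

Emit:
apply_moves(
  rows=[0,0,0,0,0,0,0,0,0,0,0,0,0,0,0,0,0,0,0,0,0,0,0,0,0,0,0,0,0,0,0,0,0,0,0,0,0,0,0,0,0,0,0,0,0,0,0,0,0,0,0,0,0,0,0,0,0,0,0,0],
  grip=0,
  grip_force=30,
)

```text
t: 5.05
tool_pos: [0.5755, -0.3065, 0.1559]
tool_rot: [1.814, 2.563, 0.0]
contact_force: [-0.4, 0.3, 5.1]
opening: 0.0153
grip_force: 33.3
```

Run:
```python
from h import *
o=ctrl.get_obs();print(o)
```

```text
{'t': 5.05, 'q': array([-6.03380073e-01,  2.41563042e-01,  1.66110102e+00,  2.47203439e-05,
        1.23707660e+00, -9.42086249e-01]), 'dq': array([-0.00061793, -0.00090377,  0.00011606, -0.00075691, -0.00037638,
       -0.00025563]), 'effort': array([-5.67668094e-02, -4.07402372e+01, -3.06571126e+01, -3.45557649e-02,
        9.18265781e-02,  2.84937232e-04]), 'tool_pos': array([ 0.575542  , -0.30649441,  0.1559306 ]), 'tool_rot': array([1.81418980e+00, 2.56255529e+00, 7.34965659e-05]), 'contact_force': array([-0.37590748,  0.31837216,  5.05038969]), 'wrist_torque': array([-0.04926398, -0.08654107, -0.07632178]), 'grip_force': 33.25694918632507, 'opening': 0.01526546912228662}
```

Emit:
apply_moves(
  rows=[0,0,-0.006,0,0,0,0,0,-0.014,0,0,0,0,0,-0.024,0,0,0,0,0,-0.034,0,0,0,0,0,-0.044,0,0,0,0,0,-0.054,0,0,0,0,0,-0.066,0,0,0,0,0,-0.08,0,0,0,0,0,-0.1,0,0,0,0,0,-0.12,0,0,0,0,0,-0.14,0,0,0,0,0,-0.16,0,0,0,0,0,-0.18,0,0,0,0,0,-0.2,0,0,0,0,0,-0.22,0,0,0,0,0,-0.235,0,0,0,0,0,-0.245,0,0,0,0,0,-0.25,0,0,0,0,0,-0.25,0,0,0,0,0,-0.25,0,0,0],
)

```text
t: 7.05
tool_pos: [0.5748, -0.306, 0.3042]
tool_rot: [-1.815, -2.563, 0.0]
contact_force: [-0.0, -0.3, 0.5]
opening: 0.0155
grip_force: 32.6
```

Run:
```python
from h import *
o=ctrl.get_obs();print(o["tool_pos"],o["opening"],o["grip_force"])
rel([.588,.200,.305],down(np.radians(19.5)))
p,d=ctrl.get_image("scene");cv2.imwrite("pics/s1.png",p)
g,_=ctrl.get_image("wrist");cv2.imwrite("pics/w3.png",g)
g,_=ctrl.get_image("top");cv2.imwrite("pics/t3.png",g)
```

```text
[ 0.57484536 -0.30604873  0.30422504] 0.015480905798325506 32.59302198886871
row [ 7.882e-01  3.009e-01 -8.000e-04 -4.000e-04 -5.000e-04 -1.100e-03]
```

Emit:
apply_moves(
  rows=[0.008,0.003,0,0,0,0,0.024,0.009,0,0,0,0,0.055,0.021,0,0,0,0,0.095,0.036,0,0,0,0,0.142,0.054,0,0,0,0,0.189,0.072,0,0,0,0,0.236,0.09,0,0,0,0,0.284,0.108,0,0,0,0,0.331,0.126,0,0,0,0,0.378,0.144,0,0,0,0,0.426,0.163,0,0,0,0,0.473,0.181,0,0,0,0,0.52,0.199,0,0,0,0,0.568,0.217,0,0,0,0,0.615,0.235,0,0,0,0,0.662,0.253,0,0,0,0,0.702,0.268,0,0,0,0,0.741,0.283,0,0,0,0,0.772,0.295,0,0,0,0,0.788,0.301,0,0,0,0],
)

```text
t: 9.2
tool_pos: [0.5871, 0.2025, 0.305]
tool_rot: [-1.812, -2.566, -0.001]
contact_force: [0.2, -0.9, -0.2]
opening: 0.0153
grip_force: 32.6
```

Emit:
apply_moves(
  rows=[0,0,0,0,0,0,0,0,0,0,0,0,0,0,0,0,0,0],
)

```text
t: 9.5
tool_pos: [0.5882, 0.1991, 0.3049]
tool_rot: [1.816, 2.563, -0.0]
contact_force: [-0.6, 0.2, -0.4]
opening: 0.0158
grip_force: 32.6
```

Run:
```python
from h import *
o=ctrl.get_obs();print(o["tool_pos"],o["tool_rot"],o["opening"],o["grip_force"])
ims=[]
for n in("scene","wrist","top"):
    p,d=ctrl.get_image(n);cv2.imwrite(f"pics/{n}4.png",p);np.savez(f"{n}4.npz",p=p,d=d);ims.append(p)
a=cv2.resize(ims[0][20:240,270:470],None,fx=2,fy=2.,interpolation=cv2.INTER_CUBIC)
b=cv2.resize(ims[1],None,fx=.6,fy=.6)
out=np.zeros((600,800,3),np.uint8);out[:440,:400]=a;out[:288,410:794]=b
c=cv2.resize(ims[2][200:350,100:290],None,fx=2,fy=2);out[296:596,410:790]=c
cv2.imwrite("pics/m4.png",np.minimum(out*1.5,255).astype(np.uint8))
```

```text
[0.58820129 0.19912469 0.30489003] [ 1.81627847e+00  2.56314534e+00 -3.89507915e-04] 0.015820624781521415 32.591426968574524
```

View pics/m4.png

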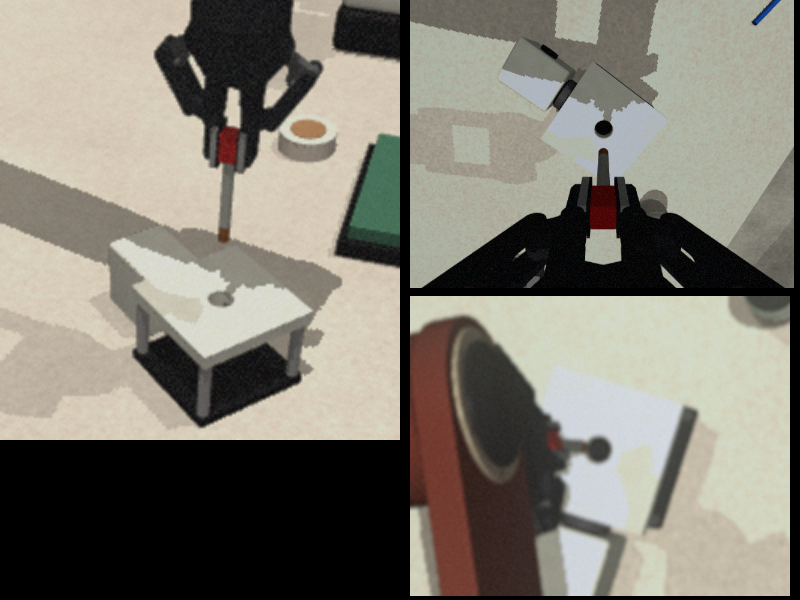

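Scene view: the stem hangs plumb above the stand. Wrist view: hole at about (322,213), amber tip at about (322,253), head near (322,345). I'll measure both in the wrist image using depth.

Run:
```python
from h import *
f=np.load("wrist4.npz");p,d=f["p"],f["d"]
o=ctrl.get_obs();W=Ro.from_rotvec(o["tool_rot"]).as_matrix()
m=ctrl.camera_model("wrist");T=m["tool_from_camera"];Ki=np.linalg.inv(m["mtx"])
# rod rows
for v in range(244,312,6):
    u=np.arange(290,355);dd=d[v,290:355];s=(dd>.1)&(dd<.30)
    if s.sum()<3: print(v,"none",np.round(dd[28:36],3));continue
    uu=u[s];c=(uu.min()+uu.max())/2;dm=np.median(dd[np.abs(u-c)<2])
    X=T[:3,:3]@(Ki@[c,v,1]*dm)+T[:3,3]
    print(v,uu.min(),uu.max(),round(float(dm),4),X.round(4))
crop=p[190:330,260:390];cv2.imwrite("pics/w4c.png",np.minimum(cv2.resize(crop,None,fx=4,fy=4,interpolation=cv2.INTER_CUBIC)*1.4,255).astype(np.uint8))
```

```text
244 none [0.304 0.303 0.304 0.304 0.304 0.304 0.302 0.303]
250 315 329 0.2238 [ 0.0042 -0.0002  0.1389]
256 314 330 0.2146 [ 0.0043 -0.0002  0.1292]
262 314 330 0.206 [ 0.0044 -0.0002  0.1201]
268 313 330 0.1979 [ 0.0045 -0.0005  0.1117]
274 313 330 0.1908 [ 0.0045 -0.0005  0.1042]
280 313 331 0.1856 [ 0.0039 -0.0002  0.0984]
286 312 331 0.1779 [ 0.0045 -0.0005  0.0906]
292 312 331 0.1723 [ 0.0044 -0.0005  0.0846]
298 290 354 0.1663 [ 0.0047 -0.0003  0.0783]
304 290 354 0.1622 [ 0.0042 -0.0003  0.0738]
310 290 354 0.1509 [ 0.0075 -0.0003  0.063 ]
```

View pics/w4c.png

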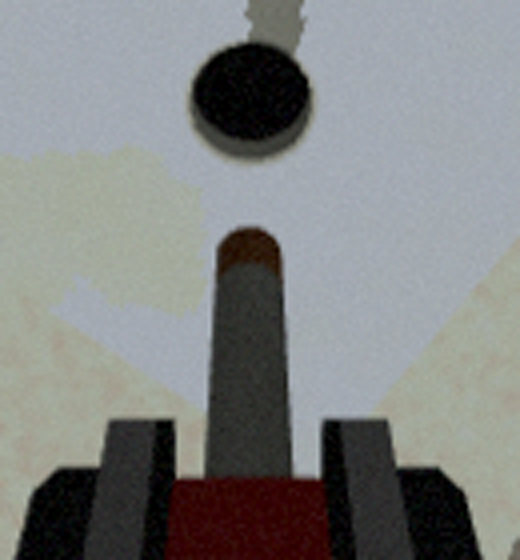

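The crop shows the upper mouth rim spanning columns 190–312 and rows 41–161, so its centre is at wrist pixel (322.4, 214.9). The rod lies parallel to the tool z axis.

Run:
```python
from h import *
o=ctrl.get_obs();W=Ro.from_rotvec(o["tool_rot"]).as_matrix()
h=onz("wrist",322.4,214.9,.09,o);print("hole world",h,"tool",W.T@(h-o["tool_pos"]),"tilt",W[:,2])
f=np.load("wrist4.npz");d=f["d"]
for u,v in((290,215),(360,215),(322,235)):
    c,r=ray("wrist",u,v,o);print((c+r*d[v,u]).round(4))
```

```text
hole world [0.58706665 0.20342279 0.09      ] tool [0.00458751 0.00022728 0.2148818 ] tilt [ 3.38721520e-06 -7.15450776e-05 -9.99999997e-01]
[0.5632 0.1949 0.0897]
[0.6149 0.2131 0.0901]
[0.5924 0.1874 0.0891]
```

Emit:
apply_moves(
  rows=[0.003,0,0.01,0,0,0,0.006,0.001,0.025,0,0,0,0.0087,0.001,0.045,0,0,0,0.0087,0.001,0.06,0,0,0,0.0087,0.001,0.075,0,0,0,0.0087,0.001,0.086,0,0,0,0.0087,0.001,0.09,0,0,0,0.0087,0.001,0.09,0,0,0,0.0087,0.001,0.09,0,0,0,0.0087,0.001,0.09,0,0,0],
)

```text
t: 10.65
tool_pos: [0.5874, 0.205, 0.2516]
tool_rot: [1.815, 2.563, 0.002]
contact_force: [-0.3, -0.9, -0.0]
opening: 0.0153
grip_force: 32.6
```

Run:
```python
from h import *
o=ctrl.get_obs();print(o["tool_pos"],np.abs(o["dq"]).max(),Ro.from_rotvec(o["tool_rot"]).as_matrix()[:,2].round(4))
n=4;p=np.zeros((480,640,3));s=p.copy()
for i in range(n): p+=ctrl.get_image("wrist")[0]/n
for i in range(n): s+=ctrl.get_image("scene")[0]/n
cv2.imwrite("pics/w5.png",p);cv2.imwrite("pics/s5.png",s)
a=np.clip(cv2.resize(p[190:300,260:385],None,fx=5,fy=5,interpolation=cv2.INTER_CUBIC)*1.4,0,255)
cv2.imwrite("pics/w5c.png",a)
b=np.clip(cv2.resize(s[100:220,320:440],None,fx=5,fy=5,interpolation=cv2.INTER_CUBIC)*1.2,0,255)
cv2.imwrite("pics/s5c.png",b)
```

```text
[0.58742407 0.20499863 0.25163717] 0.0016453574178368652 [ 1.2e-03  3.0e-04 -1.0e+00][ WARN:0@2.644] global loadsave.cpp:1063 imwrite_ Unsupported depth image for selected encoder is fallbacked to CV_8U.
```

View pics/w5c.png

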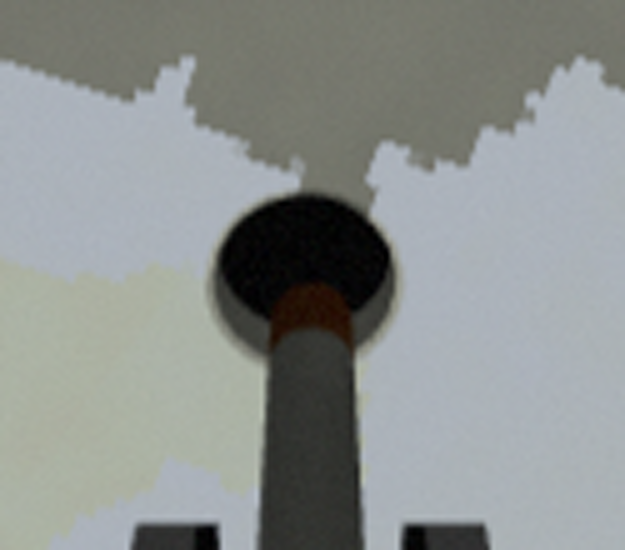

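View pics/s5c.png

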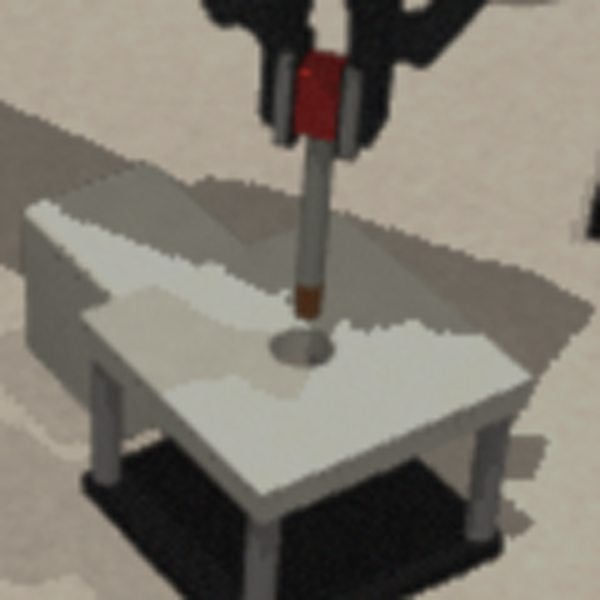

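The wrist crop shows the rim with left at 210, right at 397 and top at about 190, and the rod tip spanning 270–353 with its top at 282. The stem is about 1 mm off in +y, and the scene crop (tip 308, hole centre 302) agrees. I'll fit the exact offsets.

Run:
```python
from h import *
from scipy.optimize import least_squares as ls
o=ctrl.get_obs();m=ctrl.camera_model("wrist");T=np.linalg.inv(m["tool_from_camera"]);K=m["mtx"]
a=np.linspace(0,2*np.pi,400)
def proj(c,r):
    X=np.c_[c[0]+r*np.cos(a),c[1]+r*np.sin(a),0*a+c[2]];C=X@T[:3,:3].T+T[:3,3];q=C@K.T;q=q[:,:2]/q[:,2:]
    q=(q-[260,190]+.5)*5-.5;return q
def hole(x):
    q=proj([x[0],x[1],x[2]],.012);return np.array([q[:,0].min()-210,q[:,0].max()-397,q[:,1].min()-190])
s=ls(hole,[0,0,.16],x_scale=1e-3);print("free z",s.x,s.fun)
s=ls(lambda x:hole([x[0],x[1],o["tool_pos"][2]-.09]),[0,0],x_scale=1e-3);print("fixed z",s.x,s.fun, hole([s.x[0],s.x[1],o["tool_pos"][2]-.09]))
def foot(x):
    q=proj([-.0006,x[0],x[1]],.005);return np.array([q[:,0].min()-270,q[:,0].max()-353,q[:,1].min()-282])
s=ls(foot,[0,.146],x_scale=1e-3);print("foot y,z",s.x,s.fun)
# edge profile for rod and rim rows
p=cv2.imread("pics/w5.png").astype(int).sum(2)
for v in(245,246,247):print(v,p[v,298:345])
print("col322",p[222:250,322], "col",p[222:250,330])
d=np.mean([ctrl.get_image("wrist")[1] for _ in range(4)],0)
Ti=m["tool_from_camera"];Ki=np.linalg.inv(K)
for v in range(256,296,6):
    u=np.arange(300,345);ss=(d[v,300:345]<.235)&(d[v,300:345]>.1);uu=u[ss];c=(uu.min()+uu.max())/2
    print(v,uu.min(),uu.max(),(Ti[:3,:3]@(Ki@[c,v,1]*np.median(d[v,int(c)-1:int(c)+3]))+Ti[:3,3]).round(4))
```

```text
free z [ 0.00039741 -0.00125439  0.15706933] [-4.54747351e-13 -5.68434189e-13 -7.38964445e-13]
fixed z [-0.00081454 -0.00126644] [ 1.53735312 -1.53749224 -0.05017165] [ 1.53735312 -1.53749224 -0.05017165]
foot y,z [-0.00024104  0.14517916] [ 0.70600967 -0.70605195  0.08263221]
245 [369 379 375 327 231 127  96  22   7  10  11  12  10  26   5  19  14  17
   9  21  15   9  13   3  11  10   9  12  15  12  17  15  13  18  19  14
  23  18  13 107 134 275 344 381 383 386 383]
246 [371 371 368 302 239 136 113  47  18   7  11  32  19  10  14  16  19  11
  11  12  21  21  18  24  17  22  30  17  14  22   2   9  15  15   7  11
  15  14  62 120 133 289 340 374 383 382 382]
247 [374 374 369 292 241 137 118 101  30   3  19   9   7  13  21  10   8   9
  13  11  29  28  37  39  52  32  44  40  32  25  17   5  13  18  11   5
  12  33 103 117 134 295 341 377 385 386 382]
col322 [246 244 243 243 245 226 154  45   9  16  18   7  17  12  14  12  21   8
  14  22  17  14   0  11  17  52  31  37] col [241 239 237 238 241 239 241 237 196 120  13  16  12  20  13  11  16  24
  16  11  10  11  15  13  15  13   9  13]
256 314 329 [ 0.0043 -0.0005  0.129 ]
262 314 330 [ 0.0044 -0.0002  0.12  ]
268 313 330 [ 0.0044 -0.0005  0.1119]
274 301 330 [ 0.0034 -0.0036  0.1066]
280 313 331 [ 0.0044 -0.0003  0.0974]
286 312 331 [ 0.0043 -0.0005  0.091 ]
292 312 331 [ 0.0043 -0.0005  0.0848]
```

Emit:
apply_moves(
  rows=[0,-0.0008,0,0,0,0,0,-0.0017,0,0,0,0,0,-0.0017,0.006,0,0,0,0,-0.0017,0.014,0,0,0,0,-0.0017,0.022,0,0,0,0,-0.0017,0.03,0,0,0,0,-0.0017,0.036,0,0,0,0,-0.0017,0.04,0,0,0,0,-0.0017,0.04,0,0,0,0,-0.0017,0.04,0,0,0,0,-0.0017,0.04,0,0,0],
)

```text
t: 12.35
tool_pos: [0.5863, 0.2046, 0.2272]
tool_rot: [1.815, 2.564, 0.001]
contact_force: [-0.4, 0.2, -0.8]
opening: 0.0152
grip_force: 32.6
```

Run:
```python
from h import *
o=ctrl.get_obs();print(o["tool_pos"],o["contact_force"],Ro.from_rotvec(o["tool_rot"]).as_matrix()[:,2].round(4))
p=np.mean([ctrl.get_image("wrist")[0] for _ in range(4)],0);s=np.mean([ctrl.get_image("scene")[0] for _ in range(4)],0)
a=cv2.resize(p[195:305,262:382],None,fx=5,fy=5,interpolation=cv2.INTER_CUBIC)
out=np.zeros((550,800,3));out[:,:600]=a;out[:400,600:]=cv2.resize(s[130:190,365:395],None,fx=6.667,fy=6.667,interpolation=cv2.INTER_CUBIC)[:400,:200]
cv2.imwrite("pics/m6.png",np.clip(out*1.4,0,255).astype(np.uint8))
rel([o["tool_pos"][0],o["tool_pos"][1],.1883],down(np.radians(19.5)))
```

```text
[0.58631812 0.20460523 0.2272374 ] [-0.37953423  0.23741853 -0.76632024] [ 6.e-04  1.e-04 -1.e+00]
row [-0.0001  0.0002  0.0644  0.0001  0.     -0.001 ]
```

View pics/m6.png

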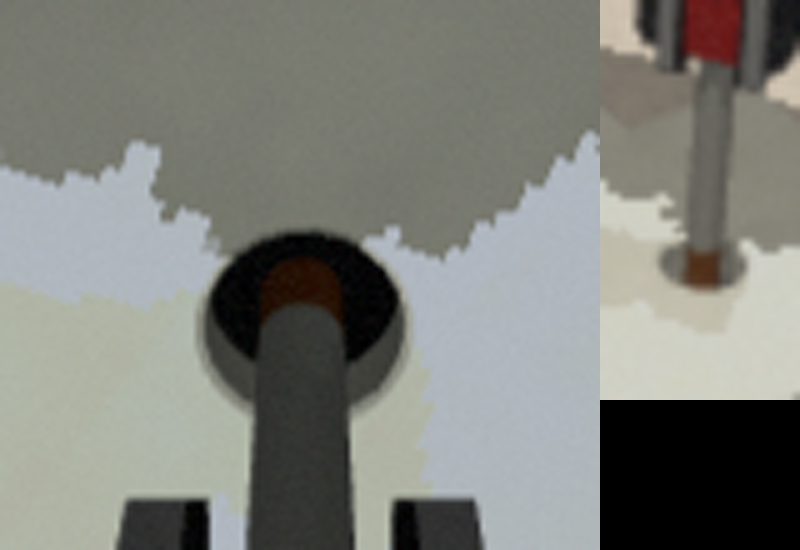

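The stem enters the hole (rim 198–405, rod 257–345, rim top 230, bottom about 412), centred sideways. I'll fit the fore-aft offset.

Run:
```python
from h import *
from scipy.optimize import least_squares as ls
o=ctrl.get_obs();m=ctrl.camera_model("wrist");T=np.linalg.inv(m["tool_from_camera"]);K=m["mtx"]
a=np.linspace(0,2*np.pi,400)
def proj(c,r):
    X=np.c_[c[0]+r*np.cos(a),c[1]+r*np.sin(a),0*a+c[2]];C=X@T[:3,:3].T+T[:3,3];q=C@K.T;q=q[:,:2]/q[:,2:]
    return (q-[262,195]+.5)*5-.5
def ext(c,r):
    q=proj(c,r);return np.array([q[:,0].min(),q[:,0].max(),q[:,1].min(),q[:,1].max()])
z=o["tool_pos"][2]-.09
s=ls(lambda x:ext([x[0],x[1],z],x[2])-[198,405,230,412],[0,0,.012],x_scale=1e-3);print(s.x,s.fun)
s=ls(lambda x:ext([x[0],x[1],x[2]],.012)-[198,405,230,412],[0,0,z],x_scale=1e-3);print(s.x,s.fun,z)
print("stem at mouth",ext([-.0006,-.0003,z],.005)); print("foot",ext([-.0006,-.0003,.1457],.005))
d=np.mean([ctrl.get_image("wrist")[1] for _ in range(4)],0)
for u,v in((292,262),(352,262),(322,232)):
    c,r=ray("wrist",u,v,o);print((c+r*d[v,u]).round(4))
```

```text
[-0.00084332 -0.00025016  0.01196992] [ 2.46531427 -2.46544438 -2.61383626  2.70624959]
[-0.00105679 -0.00024944  0.13747967] [ 2.46531425 -2.46544436 -2.61383628  2.70624962] 0.1369589212119244
stem at mouth [258.86868319 343.29554276 281.34480099 359.62676179]
foot [260.30785668 341.72236333 255.60055914 331.46695124]
[0.5701 0.1962 0.0903]
[0.6038 0.2079 0.0898]
[0.5807 0.2196 0.0898]
```

Emit:
apply_moves(
  rows=[-0.0003,0,0.006,0,0,0,-0.0003,0,0.014,0,0,0,-0.0003,0,0.022,0,0,0,-0.0003,0,0.03,0,0,0,-0.0003,0,0.038,0,0,0,-0.0003,0,0.046,0,0,0,-0.0003,0,0.054,0,0,0,-0.0003,0,0.06,0,0,0,-0.0003,0,0.064,0,0,0,-0.0003,0,0.0645,0,0,0,-0.0003,0,0.0645,0,0,0,-0.0003,0,0.0645,0,0,0,-0.0003,0,0.0645,0,0,0,-0.0003,0,0.0645,0,0,0,-0.0003,0,0.0645,0,0,0],
)

```text
t: 14.45
tool_pos: [0.5863, 0.2044, 0.1883]
tool_rot: [1.815, 2.564, 0.0]
contact_force: [0.1, 0.9, -0.6]
opening: 0.0154
grip_force: 32.6
```

Run:
```python
from h import *
for i in range(3):
    p=ctrl.get_image("wrist")[0];o=ctrl.get_obs();print(o["tool_pos"],o["contact_force"].round(2),Ro.from_rotvec(o["tool_rot"]).as_matrix()[:,2].round(4))
s=ctrl.get_image("scene")[0]
a=cv2.resize(p[215:325,262:382],None,fx=5,fy=5,interpolation=cv2.INTER_CUBIC)
out=np.zeros((550,800,3));out[:,:600]=a;out[:400,600:]=cv2.resize(s[130:230,355:405],None,fx=4,fy=4,interpolation=cv2.INTER_CUBIC)
cv2.imwrite("pics/m7.png",np.clip(out*1.4,0,255).astype(np.uint8))
```

```text
[0.58624827 0.2044065  0.18825561] [-0.06  0.45 -1.05] [ 1.e-04  0.e+00 -1.e+00]
[0.5862032 0.2044218 0.1882013] [ 0.53 -0.4  -0.74] [ 1.e-04 -0.e+00 -1.e+00]
[0.58619868 0.20441454 0.18817263] [ 0.62 -0.19 -0.16] [ 0. -0. -1.]
```

View pics/m7.png

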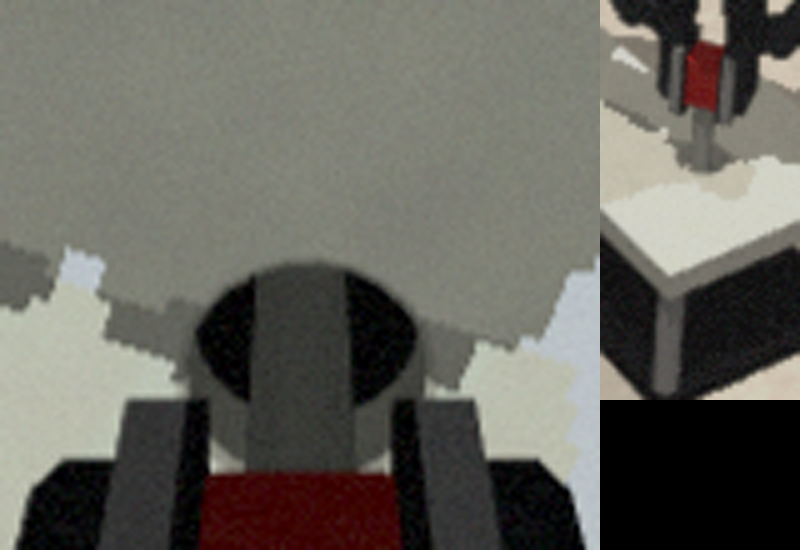

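The stem is well clear in the hole: rim about 187–428, rod about 254–348, so roughly 0.5 mm off sideways. One last fit.

Run:
```python
from h import *
from scipy.optimize import least_squares as ls
o=ctrl.get_obs();m=ctrl.camera_model("wrist");T=np.linalg.inv(m["tool_from_camera"]);K=m["mtx"]
a=np.linspace(0,2*np.pi,400)
def ext(c,r):
    X=np.c_[c[0]+r*np.cos(a),c[1]+r*np.sin(a),0*a+c[2]];C=X@T[:3,:3].T+T[:3,3];q=C@K.T;q=q[:,:2]/q[:,2:]
    q=(q-[262,215]+.5)*5-.5;return np.array([q[:,0].min(),q[:,0].max(),q[:,1].min()])
z=o["tool_pos"][2]-.09;print(z)
s=ls(lambda x:ext([x[0],x[1],z],.012)-[187,428,262],[0,0],x_scale=1e-3);print(s.x,s.fun)
```

```text
0.09816689607983439
[-0.00106059  0.00029942] [-0.63912904  0.6389969   0.02834455]
```

Emit:
apply_moves(
  rows=[-0.0004,0.0008,0,0,0,0,-0.0004,0.0008,0,0,0,0,-0.0004,0.0008,0,0,0,0,-0.0004,0.0008,0,0,0,0,-0.0004,0.0008,0,0,0,0,-0.0004,0.0008,0,0,0,0,-0.0004,0.0008,0,0,0,0,-0.0004,0.0008,0,0,0,0,-0.0004,0.0008,0,0,0,0,-0.0004,0.0008,0,0,0,0,-0.0004,0.0008,0,0,0,0,-0.0004,0.0008,0,0,0,0],
)

```text
t: 15.85
tool_pos: [0.5867, 0.2043, 0.1882]
tool_rot: [-1.815, -2.564, 0.0]
contact_force: [0.1, 0.7, -1.1]
opening: 0.0155
grip_force: 32.6
```

Run:
```python
from h import *
o=ctrl.get_obs();print(o["tool_pos"],np.abs(o["dq"]).max(),o["grip_force"])
print(ctrl.finish_job())
```

```text
[0.58673483 0.20433015 0.18815423] 0.001714932149886054 32.59383738040924
the job is handed in; nothing more can be done
None
```

I handed the job in at about 16 s with the red-headed stem held upright and still in the guide hole, centred to within about 1 mm and with the amber middle at the 50 mm lens height, both by my wrist-camera fits; I saw no sign of it touching the stand and didn't move the other objects, and the hand-in returned no verdict.

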